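# Index the bottle carousel and start the filler

## Robot

A 7-joint arm with a two-finger parallel gripper is mounted at the origin on the work surface. World frame = base frame: x ahead of the robot, y to its left, z up, the work surface at z = 0. Lengths are in m, angles in rad, forces in N, time in s.
With the tool pointing down it reaches from about 0.4 to 0.85 m from the base axis. Payload 6.9 kg.
Tool frame: the origin (TCP) lies at the very end of the fingers, on their centre line; the grasp point (between the pads) lies 19 mm behind it; z points along the fingers, y is the line along which they close (so a half turn about z gives the same grasp; the last joint's range is limited). The gripper opens to 85 mm and grips with 20 to 120 N. Pads are 22 mm wide; open, the fingers measure 114 mm over their backs; the gripper's body (76 mm by 85 mm) begins 54 mm behind the grasp point. The pads swing forward as they close: fully open they stand 13 mm farther back than shut.
Start: joints at [1.206, 0.507, -0.238, 1.5, 0.126, 1.149, -0.155], TCP at [0.283, -0.557, 0.21] pointing down, gripper open.
Joint ranges: [-3.08, 3.08], [-0.24, 2.05], [-1.43, 1.35], [0, 2.5], [-1.52, 4.66], [0.17, 1.96], [-2.89, 2.89]. Speed limits (rad/s): [2.39, 2.39, 3.14, 3.14, 3.14, 3.14, 3.14].

## Interface

Orientations are given as a unit quaternion [w, x, y, z].
In Python, from workcell import env, cams, order gives the robot as it stands.
- The arm moves only by the tool arm_command, never from a script. Its argument "commands" is text: rows parted by semicolons, each of 6 numbers parted by spaces: the shift along the world's x, y, z in mm, then the turn, a rotation vector about the world's x, y, z in degrees. A call has 1 to 8 rows; each row is the pose to reach, as a shift and turn from the pose commanded when the call began; what a row does not reach only later rows make up. A row lasts 1/10 s, in which the tool goes at most 50 mm and 8.59 degrees, less where a joint would pass 70% of its speed; a pose out of reach is approached as far as the arm can. A call with a gripper value outside its range is refused whole. "gripper" is the closure in counts, from 0 (fully open) to 255 (shut), set as the call begins (left out, the last holds). The fingers move at their own pace and stop on an object; "newtons" is the grip in N (left out, the last holds). Time passes only in rows, so rows that repeat a pose let the fingers close. It gives the time, the measured TCP pose, the force, the opening and the grip force at its end, in the units of the state.
- env.sense(): the state, without advancing time (a new reading comes with each control period).
- cams.get_image(name): name is "side" or "top" or "wrist"; returns (picture, depth): 420x560x3 uint8, red, green, blue; 420x560 float32, m along the optical axis (not along the pixel's ray), 0 where there is no reading.
- cams.camera_model(name): a dict with "fovy" (degrees; the focal length in pixels is half the picture's height over the tangent of half this angle, whatever the lens; pixels are square), "cx", "cy" (the principal point, pixels), "rvec" (rotation vector, rad) and "tvec" (3), from world to camera coordinates, as OpenCV has them; the wrist camera has in their place "T_tool_cam" (4x4, takes a point from camera to tool coordinates, whose origin is the TCP and whose axes are the flange's). Camera axes: x right, y down, z forward; pixel columns grow to the right and rows downward; lengths in m; the calibration is good to about 2 mm. A picture is of the moment at which its call begins: read the wrist's pose just before it. camera_model takes no time and is no camera call.
- order.close_job(): hands the job in; it is judged then, once.
The state is a dict: "clock": time; "joints": joint angles; "qd": joint speeds; "joint_torque": joint torques, N m; "tcp_pos": TCP position; "eef_rot": TCP orientation; "wrist_force": force on the tool from outside, world axes, zero at the start; "ft_torque": the same for the moment, N m; "opening": opening from 0.0 (shut) to 1.0 (fully open); "gripper_force": force on a finger pad.
Only numpy, scipy, OpenCV 4.12 (cv2) and the standard library are available. Lean on these libraries where they do the work, as an engineer would, in place of code of your own. Each camera call takes 0.05 s, during which the arm holds its last target. There are 200 camera calls.

## Task

With one finger or the closed fingertips, push on a blue spoke of the bottle carousel to turn it until the open orange bottle stands centred under the filling nozzle, then press the green start button right down and let it come up. Only touch and push: do not grip or lift anything, do not touch the bottles, do not press start before the bottle is in place, and leave the red stop button and everything else on the bench alone.

Things in the scene. Friction and masses are not known exactly. Their poses are not given: they have to be found in the camera images.
- carousel: Carousel: steel hub 52 mm across, three level blue spokes 120 degrees apart, each ending in a white cup with a bottle. Turns both ways about the upright hub axis with dry friction (about 2 N at mid-spoke) and stays where left. Origin on the axis 16 mm above the bench; x along spoke 0, z up. Hub top is 66 mm up (black cap 78 mm); under it lies a fixed base plate 15 mm thick.
- hub (a point): Point on the upright turning axis of the carousel, at mid-height of the spokes (50 mm above the bench); turns with the carousel.
- nozzle_tip (a point): Lower end of the fixed filling nozzle, a steel tube 8 mm across that points down, 150 mm out from the hub axis, 108 mm above the bench. It hangs from a bar at 172 to 184 mm above the bench that comes inwards from two upright posts (130 mm apart, 235 mm from the hub axis, beyond the nozzle; the stand is about 245 mm tall).
- open_bottle_top (a point): Centre of the open mouth (dark, with white lip) of the orange bottle to be filled. The bottle is loose in one of the cups: 42 mm across, 60 mm tall, mouth about 84 mm above the bench and 150 mm from the hub axis, in line with its spoke, up to 2 mm play in the cup.
- capped_a_top (a point): Top of a black capped bottle with a brass collar, same size (42 x 60 mm), loose in another cup.
- capped_b_top (a point): Top of the second black capped bottle, same size, loose in the remaining cup.
- start_top (a point): Centre of the top face of the green start button.
- stop (a joint): Travel of the red stop button (0 up, 0.006 fully down), 84 mm from the green one on the same box.
- stop_top (a point): Centre of the top face of the red stop button.
- amber_mid (a point): Loose amber bottle, 48 mm across, 95 mm tall, upright; point on its axis 40 mm up.
- jar_mid (a point): Loose white jar with steel lid, 64 mm across, 55 mm tall; point on its axis half-way up.
- beaker_mid (a point): Loose glass beaker, 72 mm across, 85 mm tall; point on its axis 40 mm up.
- sample_mid (a point): Loose grey sample bottle with brass cap, 40 mm across, 80 mm tall; point on its axis half-way up.
- funnel_mid (a point): Loose blue funnel standing on its wide mouth, 64 mm across, 60 mm tall; point on its axis 20 mm up.
- driver_mid (a point): Loose screwdriver lying on the bench; point 10 mm above its origin.
- spoke0 (a point): Middle of blue spoke 0: 75 mm out from the hub axis, 50 mm above the bench, x outwards along the spoke, z up (the bar is 10 mm wide, 16 mm tall, its underside 42 mm above the bench). Bare bar runs from 26 to 124 mm out; the cup beyond it is 52 mm across, its rim 54 mm above the bench.
- spoke1 (a point): Middle of blue spoke 1: 75 mm out from the hub axis, 50 mm above the bench, x outwards along the spoke, z up (the bar is 10 mm wide, 16 mm tall, its underside 42 mm above the bench). Bare bar runs from 26 to 124 mm out; the cup beyond it is 52 mm across, its rim 54 mm above the bench.
- spoke2 (a point): Middle of blue spoke 2: 75 mm out from the hub axis, 50 mm above the bench, x outwards along the spoke, z up (the bar is 10 mm wide, 16 mm tall, its underside 42 mm above the bench). Bare bar runs from 26 to 124 mm out; the cup beyond it is 52 mm across, its rim 54 mm above the bench.
- start (a joint): Travel of the green start button on the grey control box (90 x 170 mm, 35 mm tall): 0 up, 0.006 fully down. The button is 32 mm across, moves straight down against a spring, takes about 5 N fully down and springs back.
Mind the look-alikes: they are no part of the job. What is shaped like the part that bears capped_b_top but turquoise is not meant.

How it is judged:
On the way, in this order (a step that is already met when the one before it is completed fails the run):
1. the open bottle stands still under the nozzle (horizontal distance between open_bottle_top and nozzle_tip below 0.009 m and angular speed of carousel below 0.08 rad/s), for 0.3 s.
2. the green start button is pressed right down (value of joint start above 0.0045 m), for 0.05 s.
At the end, for the whole second after the job is handed in: The mouth of the open bottle is within 9 mm (horizontally) of the nozzle's axis, the carousel is at rest, all three bottles are seated upright in their cups, and both buttons are up (all of step 1 and value of joint each of start, stop below 0.002 m and not (z of open_bottle_top in the frame of hub above 0.046 m or angle between open_bottle_top's own z axis and vertical above 0.25 rad) and not (z of capped_a_top in the frame of hub above 0.046 m or angle between capped_a_top's own z axis and vertical above 0.25 rad) and not (z of capped_b_top in the frame of hub above 0.046 m or angle between capped_b_top's own z axis and vertical above 0.25 rad)); the robot touches nothing.
It fails at once if start pressed while the open bottle is not under the nozzle, or the red stop button pressed at all ((value of joint start above 0.003 m and horizontal distance between open_bottle_top and nozzle_tip above 0.012 m) or value of joint stop above 0.003 m).
It fails at once if the carousel is gripped: a spoke, the hub or a cup is between the finger pads (grasp point inside it) and touched (contact force between the fingers and carousel above 1 N and ((y of the grasp point in the frame of spoke0 between -0.007 and 0.007 m and x of the grasp point in the frame of spoke0 between -0.055 and 0.055 m and z of the grasp point in the frame of spoke0 below 0.022 m) or (y of the grasp point in the frame of spoke1 between -0.007 and 0.007 m and x of the grasp point in the frame of spoke1 between -0.055 and 0.055 m and z of the grasp point in the frame of spoke1 below 0.022 m) or (y of the grasp point in the frame of spoke2 between -0.007 and 0.007 m and x of the grasp point in the frame of spoke2 between -0.055 and 0.055 m and z of the grasp point in the frame of spoke2 below 0.022 m) or (horizontal distance between the grasp point and hub below 0.02 m and z of the grasp point in the frame of hub below 0.04 m) or distance between the grasp point and open_bottle_top below 0.03 m or distance between the grasp point and capped_a_top below 0.03 m or distance between the grasp point and capped_b_top below 0.03 m)).
It fails at once if a bottle in the carousel is lifted out or tipped ((z of open_bottle_top in the frame of hub above 0.046 m or angle between open_bottle_top's own z axis and vertical above 0.25 rad) or (z of capped_a_top in the frame of hub above 0.046 m or angle between capped_a_top's own z axis and vertical above 0.25 rad) or (z of capped_b_top in the frame of hub above 0.046 m or angle between capped_b_top's own z axis and vertical above 0.25 rad)).
It fails at once if the fingers push on a bottle in the carousel (over 2 N) (contact force between the fingers and open_bottle above 2 N or contact force between the fingers and capped_a above 2 N or contact force between the fingers and capped_b above 2 N).
It fails at once if something else on the bench is moved by more than 15 mm or lifted (distance of any of amber_mid, jar_mid, beaker_mid, sample_mid, funnel_mid, driver_mid from where it was at the start of the episode above 0.015 m).
It also fails if it takes over 64 s, if anything falls off the work surface, if the arm or the gripper's body presses on something with over 40 N, if the wrist force passes 120 N, or if a joint passes its speed limit or range.

## Working session

There is one attempt and no reset: what is moved stays moved. The work goes in short steps, Python scripts to look and compute and a tool call to move; the robot and the scene stay as the last step left them, time stands still between calls to the robot, and variables do not carry over. Pictures are saved under pics/ and viewed, at most 10 in all, crops included, and the job is handed in when it is done.

Besides the shell and the picture viewer there is one more tool, called after "Call:" by a JSON object that holds its "op" and its "data". arm_command: Moves the arm, as the interface text tells. Its arguments: {"type":"object","properties":{"commands":{"type":"string"},"gripper":{"type":"number"},"newtons":{"type":"number"}},"required":["commands"]}

```bash
mkdir -p pics; cat > h.py <<'E'
import numpy as np, cv2
from workcell import env, cams, order
def model(n):
    m=cams.camera_model(n); f=210/np.tan(np.radians(m["fovy"])/2)
    K=np.array([[f,0,m["cx"]],[0,f,m["cy"]],[0,0,1]])
    return K,m
def ray(n,u,v):
    K,m=model(n); R=cv2.Rodrigues(np.array(m["rvec"],float))[0]; t=np.array(m["tvec"],float).ravel()
    return -R.T@t, R.T@(np.linalg.inv(K)@[u,v,1])
def onz(n,u,v,z):
    c,d=ray(n,u,v); return c+d*(z-c[2])/d[2]
def world(n,dep):
    K,m=model(n); R=cv2.Rodrigues(np.array(m["rvec"],float))[0]; t=np.array(m["tvec"],float).ravel()
    v,u=np.mgrid[:420,:560]; p=np.stack([(u-K[0,2])/K[0,0],(v-K[1,2])/K[1,1],np.ones_like(u)],-1)*dep[...,None]
    return (p-t)@R
def save(n,f):
    p,d=cams.get_image(n); cv2.imwrite("pics/"+f+".png",p[...,::-1]); np.savez("pics/"+f,p=p,d=d); return p,d
E
python3 - <<'E'
from h import *
for n in("top","side"):
    save(n,n+"0"); m=cams.camera_model(n); print(n,{k:v for k,v in m.items()}, ray(n,280,210))
print(env.sense())
E
```

```text
top {'fovy': 57.78205386465193, 'cx': 277.0579048942616, 'cy': 210.1470637765973, 'rvec': array([ 2.10886746, -2.14791608,  0.17202819]), 'tvec': array([0.00377799, 0.53201562, 1.08759969])} (array([ 0.3400544 , -0.01426731,  1.16193262]), array([ 1.69659844e-01, -4.24298724e-04, -9.85532991e-01]))
side {'fovy': 44.33530380950329, 'cx': 283.78706124778074, 'cy': 215.00695334270972, 'rvec': array([ 0.3421747 , -2.75385596,  1.20113913]), 'tvec': array([0.50605323, 0.13853647, 1.3171841 ])} (array([0.25267759, 0.96832235, 1.00437147]), array([ 0.20524095, -0.71227769, -0.67133076]))
{'clock': 0.1, 'joints': array([ 1.20550976,  0.5082301 , -0.23753319,  1.50101959,  0.12567817,
        1.14889555, -0.15481915]), 'qd': array([ 0.00064359, -0.00039565, -0.00132295, -0.00301083, -0.00062664,
       -0.00150085, -0.00013947]), 'joint_torque': array([-5.02183262e-03, -6.21834397e+01, -2.19474994e+00, -2.50206310e+01,
        1.24778607e-02,  7.79592432e-03, -8.77438389e-08]), 'tcp_pos': array([ 0.28321836, -0.55661284,  0.20953596]), 'eef_rot': array([-7.61031743e-04,  9.72424308e-01,  2.33217388e-01, -1.87204018e-04]), 'wrist_force': array([-0.48040997, -0.82839971, -0.00426196]), 'ft_torque': array([ 0.00163106, -0.00637272,  0.01723359]), 'gripper_force': 0.0, 'opening': 1.002085635465024}
```

View pics/top0.png

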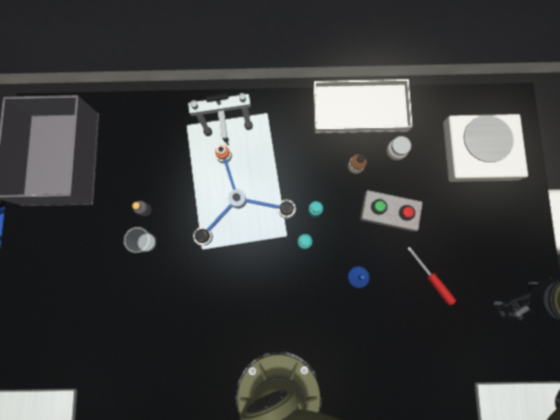

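View pics/side0.png

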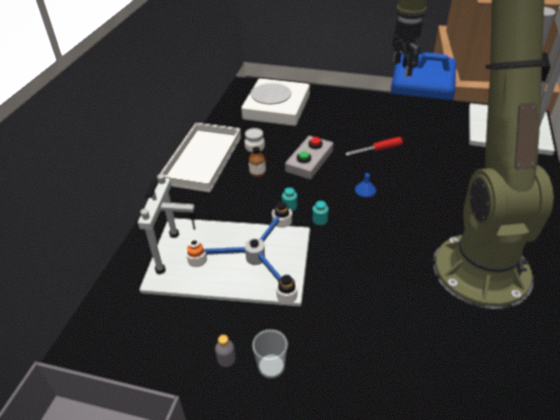

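The top view shows the hub at about (237,198), the open orange bottle at (223,153), the nozzle bar ending near (226,140), green start at (380,206) and red stop at (408,212). The turquoise look-alikes are at (316,208) and (305,241). I'll crop in for detail.

```bash
python3 - <<'E'
from h import *
a=np.load("pics/top0.npz");b=np.load("pics/side0.npz")
A=cv2.resize(a["p"][80:260,170:330],None,fx=3.3,fy=3.3,interpolation=cv2.INTER_CUBIC)
B=cv2.resize(b["p"][170:310,135:320],None,fx=4,fy=4,interpolation=cv2.INTER_CUBIC)
cv2.imwrite("pics/ca.png",A[...,::-1]);cv2.imwrite("pics/cb.png",B[...,::-1])
for n,z in(("top",a),("side",b)):
    W=world(n,z["d"]); h=cv2.cvtColor(z["p"],cv2.COLOR_RGB2HSV)
    for c,lo,hi in(("orange",(3,140,120),(16,255,255)),("blue",(105,120,70),(125,255,255)),("green",(50,120,60),(75,255,255)),("red",(174,120,80),(180,255,255)),("turq",(80,100,80),(95,255,255))):
        k,l,s,cc=cv2.connectedComponentsWithStats(cv2.inRange(h,lo,hi))
        for i in range(1,k):
            if s[i,4]>25: print(n,c,s[i,4],cc[i].round(1),np.median(W[l==i],0).round(3))
for nm,u,v,z in(("hub",237,197,.078),("open",222.5,152.5,.084),("capA",287,208,.084),("capB",203,236,.084),("start",380,206,.045),("stop",408,212,.045)):print(nm,onz("top",u,v,z).round(4))
E
```

```text
top orange 38 [222.9 154.4] [0.698 0.152 0.071]
top blue 37 [261.6 203.1] [0.552 0.041 0.058]
top blue 108 [  1.4 220.1] [ 0.588  1.14  -0.388]
top blue 54 [218.2 218.2] [0.508 0.167 0.058]
top blue 378 [358.2 276.7] [ 0.332 -0.241  0.014]
top green 75 [379.7 205.7] [ 0.537 -0.309  0.057]
top turq 187 [315.3 207.9] [ 0.536 -0.119  0.046]
top turq 192 [304.6 240.9] [ 0.438 -0.085  0.046]
side orange 74 [255.7 158.4] [ 0.672 -0.238  0.064]
side orange 123 [195.4 250.4] [0.704 0.171 0.068]
side blue 2342 [426.   76.8] [ 0.188 -1.053 -0.036]
side blue 334 [365.2 187.3] [ 0.333 -0.232  0.012]
side blue 95 [270.4 226.9] [0.551 0.028 0.056]
side blue 141 [224.8 250.1] [0.641 0.14  0.055]
side blue 115 [268.7 265.5] [0.518 0.163 0.056]
side green 56 [303.6 155.3] [ 0.537 -0.303  0.053]
side turq 229 [289.6 197. ] [ 0.534 -0.11   0.04 ]
side turq 290 [319.9 211.6] [ 0.439 -0.072  0.038]
hub [0.5675 0.1097 0.078 ]
open [0.7013 0.1519 0.084 ]
capA [ 0.5311 -0.035   0.084 ]
capB [0.4547 0.2058 0.084 ]
start [ 0.5387 -0.3124  0.045 ]
stop [ 0.519  -0.3941  0.045 ]
```

View pics/ca.png

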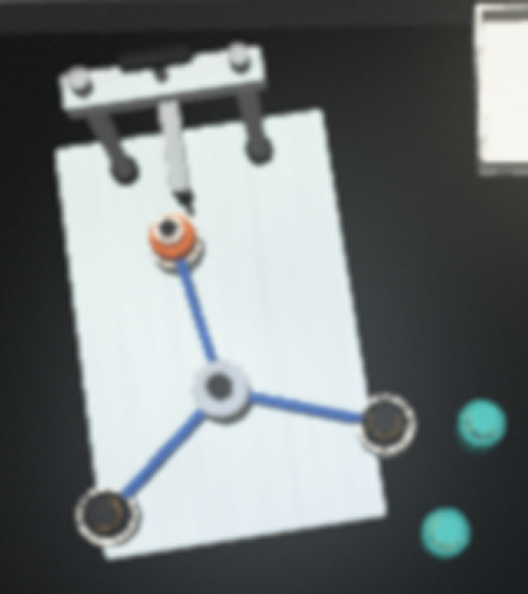

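View pics/cb.png

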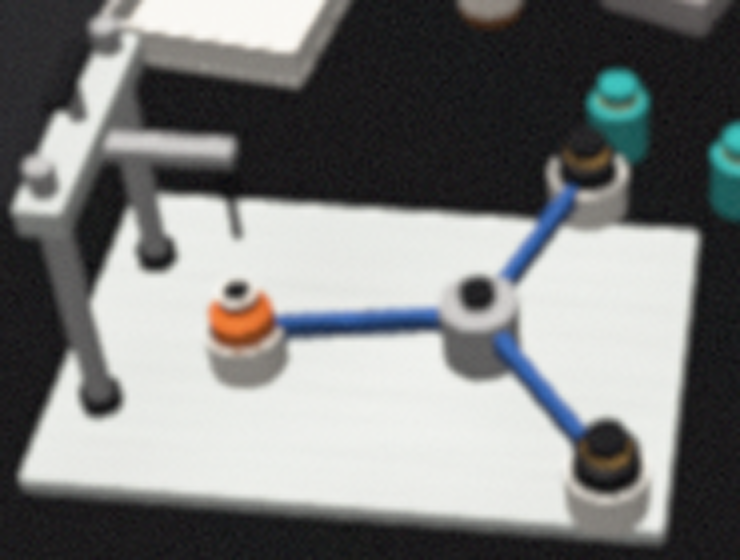

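The crop shows the nozzle tip at top pixel ≈(227.6,144.5) and side pixel ≈(194.5,229.2). The open mouth is at top (220.9,149.1) and side ≈(194,242.5), the cap centre at top (236.4,197.3). I'll compute positions from these.

```bash
python3 - <<'E'
from h import *
def P(u,v,k): return (170+u/3.3,80+v/3.3) if k=="top" else (135+u/4,170+v/4)
def tri(a,b):
    c1,d1=ray("top",*P(*a,"top"));c2,d2=ray("side",*P(*b,"side"))
    s=np.linalg.lstsq(np.c_[d1,-d2],c2-c1,rcond=None)[0]; return c1+d1*s[0],c2+d2*s[1]
for n,a,b,z in(("nozzle",(190,213),(238,237),.108),("mouth",(168,228),(237,290),.084),("cap",(219,386),(478,293),.078),("A",(385,422),(587,142),.084),("B",(104,513),(606,435),.084)):
    x=onz("top",*P(*a,"top"),z);y=onz("side",*P(*b,"side"),z)
    print(n,x.round(4),y.round(4),[t.round(4) for t in tri(a,b)])
p=[onz("top",*P(*a,"top"),.005) for a in((125,170),(259,151))]
q=[onz("side",*P(*a,"side"),.005) for a in((101,398),(156,252))]
print("posts",p,np.mean(p,0),q,np.mean(q,0))
for n in("top","side"):
    d=np.load(f"pics/{n}0.npz");W=world(n,d["d"])
    m=(W[...,2]>.08)&(W[...,2]<.26)&(abs(W[...,0]-.75)<.12)&(abs(W[...,1]-.16)<.15)
    for lo,hi in((.1,.165),(.17,.19),(.2,.26)):
        s=m&(W[...,2]>lo)&(W[...,2]<hi); w=W[s]; print(n,lo,len(w),w[np.argsort(w[:,0])][:6].round(3).tolist())
E
```

```text
nozzle [0.717  0.1337 0.108 ] [0.7162 0.1364 0.108 ] [array([0.7179, 0.134 , 0.1055]), array([0.7175, 0.134 , 0.1053])]
mouth [0.7119 0.1567 0.084 ] [0.7114 0.1587 0.084 ] [array([0.7126, 0.157 , 0.0821]), array([0.7123, 0.157 , 0.082 ])]
cap [0.5676 0.1115 0.078 ] [0.5661 0.1202 0.078 ] [array([0.5693, 0.1125, 0.0697]), array([0.569 , 0.1125, 0.0696])]
A [ 0.5314 -0.034   0.084 ] [ 0.5341 -0.0267  0.084 ] [array([ 0.5327, -0.0341,  0.0769]), array([ 0.5361, -0.0337,  0.0775])]
B [0.4564 0.2101 0.084 ] [0.4582 0.2179 0.084 ] [array([0.4572, 0.2117, 0.0764]), array([0.4599, 0.212 , 0.0768])]
posts [array([0.79884167, 0.21152128, 0.005     ]), array([0.81547785, 0.081215  , 0.005     ])] [0.80715976 0.14636814 0.005     ] [array([0.79978554, 0.20087605, 0.005     ]), array([0.81924816, 0.06814489, 0.005     ])] [0.80951685 0.13451047 0.005     ]
top 0.1 140 [[0.709, 0.135, 0.152], [0.709, 0.131, 0.159], [0.71, 0.132, 0.15], [0.71, 0.134, 0.156], [0.71, 0.137, 0.156], [0.71, 0.129, 0.156]]
top 0.17 259 [[0.709, 0.136, 0.183], [0.709, 0.131, 0.175], [0.709, 0.137, 0.175], [0.709, 0.138, 0.182], [0.71, 0.133, 0.18], [0.711, 0.131, 0.179]]
top 0.2 455 [[0.776, 0.208, 0.203], [0.777, 0.219, 0.201], [0.78, 0.209, 0.202], [0.78, 0.206, 0.201], [0.78, 0.203, 0.201], [0.78, 0.201, 0.2]]
side 0.1 292 [[0.71, 0.139, 0.153], [0.71, 0.137, 0.155], [0.71, 0.135, 0.16], [0.711, 0.138, 0.149], [0.712, 0.144, 0.164], [0.712, 0.139, 0.159]]
side 0.17 397 [[0.709, 0.142, 0.183], [0.71, 0.138, 0.172], [0.711, 0.135, 0.176], [0.711, 0.139, 0.183], [0.711, 0.143, 0.187], [0.711, 0.142, 0.172]]
side 0.2 352 [[0.78, 0.211, 0.2], [0.781, 0.208, 0.201], [0.783, 0.216, 0.201], [0.784, 0.192, 0.201], [0.784, 0.215, 0.206], [0.785, 0.215, 0.216]]
```

Call:
{"op": "arm_command", "data": {"commands": "30 32 0 0 0 0; 60 65 0 0 0 0; 95 103 0 0 0 0; 130 140 0 0 0 0; 160 175 0 0 0 4; 190 210 0 0 0 8; 220 245 0 0 0 12; 230 270 0 0 0 17", "gripper": 255, "newtons": 20}}

```text
clock: 0.9
tcp_pos: [0.5164, -0.2829, 0.2099]
eef_rot: [-0.001, 0.926, 0.378, 0.001]
wrist_force: [0.5, 0.2, -0.6]
opening: -0.002
gripper_force: 0.0
```

Call:
{"op": "arm_command", "data": {"commands": "0 45 0 0 0 0; 0 90 0 0 0 0; 0 135 0 0 0 0; 0 180 0 0 0 0; 0 225 0 0 0 0; 0 270 0 0 0 0; 0 315 0 0 0 0; 0 360 0 0 0 0"}}

```text
clock: 1.7
tcp_pos: [0.5128, 0.074, 0.2101]
eef_rot: [0.0, 0.927, 0.374, -0.0]
wrist_force: [0.8, 0.6, 0.6]
opening: -0.002
gripper_force: 0.0
```

Call:
{"op": "arm_command", "data": {"commands": "-10 35 0 0 0 0; -29 65 0 0 0 0; -29 65 -40 0 0 0; -29 65 -60 0 0 0; -29 65 -60 0 0 0; -29 65 -60 0 0 0; -29 65 -60 0 0 0"}}

```text
clock: 2.4
tcp_pos: [0.4853, 0.1379, 0.1514]
eef_rot: [0.0, 0.927, 0.374, 0.001]
wrist_force: [-0.6, -0.2, -0.4]
opening: -0.003
gripper_force: 0.0
```

```bash
python3 - <<'E'
from h import *
w,_=save("wrist","w1"); s,_=save("side","s1")
B=cv2.resize(s[150:310,135:335],(500,400),interpolation=cv2.INTER_CUBIC)
cv2.imwrite("pics/c1.png",np.hstack([cv2.resize(w,(300,225)),np.zeros((225,1,3),np.uint8)])[...,::-1])
o=np.zeros((400,800,3),np.uint8);o[:,:500]=B;o[:225,500:]=cv2.resize(w,(300,225));cv2.imwrite("pics/c1.png",o[...,::-1])
E
```

```text
(no output)
```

View pics/c1.png

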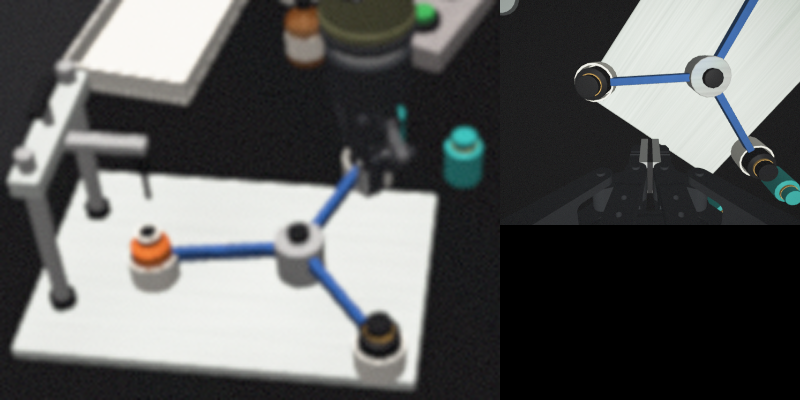

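The wrist view shows the closed fingertips at about (650,145) in the mosaic. They sit clear of spoke B on the robot's side, between spokes A and B, so I can lower.

Call:
{"op": "arm_command", "data": {"commands": "0 0 -40 0 0 0; 0 0 -75 0 0 0; 0 0 -105 0 0 0; 0 0 -112 0 0 0; 0 0 -112 0 0 0; 0 0 -112 0 0 0"}}

```text
clock: 3.1
tcp_pos: [0.4855, 0.1384, 0.0397]
eef_rot: [0.0, 0.927, 0.374, 0.001]
wrist_force: [0.4, -0.8, 1.5]
opening: 0.002
gripper_force: 0.0
```

Call:
{"op": "arm_command", "data": {"commands": "2 2.5 0 0 0 0; 4 5 0 0 0 0; 6 7 0 0 0 0; 8 9 0 0 0 0; 10 11 0 0 0 0; 12 13 0 0 0 0; 13 15 0 0 0 0; 13 15 0 0 0 0"}}

```text
clock: 3.9
tcp_pos: [0.4976, 0.1534, 0.0382]
eef_rot: [-0.0, 0.927, 0.375, 0.0]
wrist_force: [0.7, 0.7, 0.8]
opening: 0.001
gripper_force: 0.0
```

Call:
{"op": "arm_command", "data": {"commands": "1 1 0 0 0 0; 2 2 0 0 0 0; 3 3 0 0 0 0; 4 4.5 0 0 0 0; 4 4.5 0 0 0 0; 4 4.5 0 0 0 0"}}

```text
clock: 4.5
tcp_pos: [0.5014, 0.1575, 0.0383]
eef_rot: [-0.0, 0.927, 0.374, -0.0]
wrist_force: [-0.4, -0.4, 0.1]
opening: 0.001
gripper_force: 0.0
```

```bash
cat > ang.py <<'E'
from h import *
import sys
s,_=save("side",sys.argv[1]); h=cv2.cvtColor(s,cv2.COLOR_RGB2HSV)
m=cv2.inRange(h,(3,140,120),(16,255,255)); m[:215]=0;m[290:]=0;m[:,240:]=0
u,v=np.argwhere(m>0).mean(0)[::-1]; print("orange",u,v,onz("side",u,v,.07))
bl=cv2.inRange(h,(105,120,70),(125,255,255)); bl[:215]=0; bl[275:]=0
k,l,st,cc=cv2.connectedComponentsWithStats(bl)
for i in range(1,k):
    if st[i,4]>25:
        q=np.array([onz("side",x,y,.055)[:2] for y,x in np.argwhere(l==i)])
        e=np.linalg.eigh(np.cov(q.T))[1][:,1]; print(st[i,4],q.mean(0).round(4),np.degrees(np.arctan2(e[1],e[0])).round(1))
print(env.sense()["wrist_force"])
E
python3 ang.py a1; python3 - <<'E'
import h
from h import *
z=np.load("pics/s1.npz")["p"]; hh=cv2.cvtColor(z,cv2.COLOR_RGB2HSV)
m=cv2.inRange(hh,(3,140,120),(16,255,255)); m[:215]=0;m[290:]=0;m[:,240:]=0
u,v=np.argwhere(m>0).mean(0)[::-1]; print("before",u,v,onz("side",u,v,.07))
E
```

```text
orange 195.27272727272728 250.37190082644628 [0.70553373 0.17145824 0.07      ]
141 [0.64   0.1399] -163.1
100 [0.5235 0.1582] 137.2
[0.15106934 0.09733709 0.61864304]
before 195.22131147540983 250.4016393442623 [0.70562082 0.17158421 0.07      ]
```

Call:
{"op": "arm_command", "data": {"commands": "1 1 0 0 0 0; 2 2 0 0 0 0; 3 3 0 0 0 0; 4 4.5 0 0 0 0; 5 5.5 0 0 0 0; 6 6.5 0 0 0 0; 6 6.5 0 0 0 0; 6 6.5 0 0 0 0"}}

```text
clock: 5.35
tcp_pos: [0.5075, 0.164, 0.0383]
eef_rot: [-0.0, 0.927, 0.374, -0.0]
wrist_force: [0.1, -0.7, -0.0]
opening: -0.002
gripper_force: 0.0
```

```bash
python3 ang.py a2
```

```text
orange 195.31967213114754 250.39344262295083 [0.70539164 0.17149962 0.07      ]
139 [0.6403 0.1399] -162.9
53 [0.5385 0.1448] 132.3
27 [0.5007 0.1793] 140.6
[ 0.24455253  0.20796264 -0.33002872]
```

```bash
python3 - <<'E'
from h import *
s=np.load("pics/a2.npz")["p"]; w,_=save("wrist","w2")
o=np.zeros((400,800,3),np.uint8);o[:,:400]=cv2.resize(s[200:300,225:325],(400,400),interpolation=cv2.INTER_CUBIC);o[:300,400:]=cv2.resize(w,(400,300));cv2.imwrite("pics/c2.png",o[...,::-1])
E
```

```text
(no output)
```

View pics/c2.png

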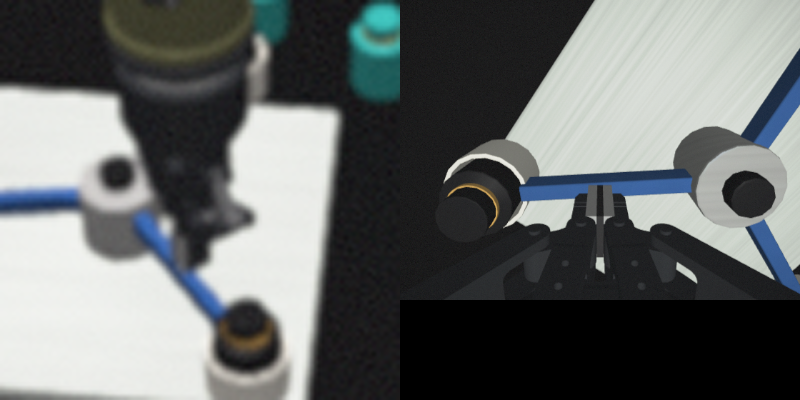

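The fingertip (mosaic about (190,262) in the side crop) seems to be at the spoke but over its top or overlapping it. I'll check it by projecting the TCP and using depth.

```bash
python3 - <<'E'
from h import *
K,m=model("side")
t=env.sense(); 
for dz in(0,.02,.04):
    print(cv2.projectPoints(np.array([t["tcp_pos"]+[0,0,dz]]),m["rvec"],m["tvec"],K,None)[0].ravel())
W=world("side",np.load("pics/a2.npz")["d"])
for v in range(240,272,3): print(v,[W[v,u].round(3).tolist() for u in(268,272,276)])
W0=world("side",np.load("pics/side0.npz")["d"])
print(W0[265,266:273].round(3).tolist(), W0[275,230].round(3), np.median(W0[275:285,200:250].reshape(-1,3),0))
n="wrist"; d=np.load("pics/w2.npz")["d"]
mm=cams.camera_model("wrist"); T=np.array(mm["T_tool_cam"]); print(T.round(3))
Kw,_=model("wrist")
for u,v in((200,192-60),(140,260),(250,255),(190,258),(240,262),(278,264),(350,255)):
    z=d[v,u]; p=T@np.r_[np.linalg.inv(Kw)@[u,v,1]*z,1]; print(u,v,p[:3].round(4))
E
```

```text
[272.91725316 270.82580871]
[272.65799217 265.42545935]
[272.39309154 259.90763759]
240 [[0.509, 0.183, 0.166], [0.497, 0.194, 0.179], [0.487, 0.196, 0.184]]
243 [[0.508, 0.188, 0.161], [0.497, 0.193, 0.169], [0.487, 0.196, 0.174]]
246 [[0.508, 0.189, 0.152], [0.498, 0.191, 0.157], [0.486, 0.201, 0.17]]
249 [[0.509, 0.188, 0.141], [0.498, 0.193, 0.149], [0.487, 0.196, 0.155]]
252 [[0.509, 0.189, 0.132], [0.502, 0.181, 0.125], [0.497, 0.165, 0.11]]
255 [[0.514, 0.176, 0.107], [0.504, 0.175, 0.108], [0.486, 0.204, 0.144]]
258 [[0.516, 0.172, 0.091], [0.5, 0.191, 0.115], [0.486, 0.204, 0.134]]
261 [[0.515, 0.174, 0.084], [0.499, 0.194, 0.109], [0.486, 0.205, 0.124]]
264 [[0.516, 0.174, 0.073], [0.504, 0.18, 0.081], [0.496, 0.172, 0.076]]
267 [[0.518, 0.169, 0.056], [0.504, 0.181, 0.072], [0.509, 0.131, 0.016]]
270 [[0.518, 0.169, 0.044], [0.506, 0.176, 0.055], [0.507, 0.138, 0.013]]
[[0.525, 0.163, 0.054], [0.522, 0.162, 0.054], [0.521, 0.16, 0.052], [0.517, 0.164, 0.057], [0.516, 0.16, 0.053], [0.512, 0.162, 0.057], [0.521, 0.128, 0.017]] [0.615 0.183 0.015] [0.62386746 0.19933895 0.01314513]
[[-0.001 -0.957 -0.291  0.074]
 [ 1.    -0.    -0.     0.   ]
 [ 0.    -0.291  0.957 -0.165]
 [ 0.     0.     0.     1.   ]]
200 132 [ 0.057  -0.0393  0.0221]
140 260 [ 0.0124 -0.0548 -0.0308]
250 255 [ 0.0087 -0.0127 -0.0178]
190 258 [ 0.0075 -0.0384 -0.0182]
240 262 [ 0.0067 -0.0167 -0.0206]
278 264 [ 0.0107 -0.0006 -0.031 ]
350 255 [ 0.0099  0.0297 -0.0205]
```

```bash
python3 - <<'E'
from h import *
z=np.load("pics/w2.npz");p,d=z["p"],z["d"]
T=np.array(cams.camera_model("wrist")["T_tool_cam"]); Kw,_=model("wrist")
v,u=np.mgrid[:420,:560]
C=np.stack([(u-Kw[0,2])/Kw[0,0]*d,(v-Kw[1,2])/Kw[1,1]*d,d],-1); X=C@T[:3,:3].T+T[:3,3]
h=cv2.cvtColor(p,cv2.COLOR_RGB2HSV)
for uu in(200,225,240,262,330,345,370):
    r=np.where(cv2.inRange(h,(100,80,60),(125,255,255))[200:300,uu])[0]+200
    print(uu,r.min(),r.max(),[(X[q,uu]*1e3).round(1).tolist()+[int(h[q,uu,2])] for q in r[::4]])
for vv in range(255,330,6): print(vv,[(X[vv,q]*1e3).round(1).tolist() for q in(262,275,285)])
E
```

```text
200 247 279 [[7.4, -36.7, -5.8, 97], [7.5, -35.6, -10.7, 78], [7.4, -34.8, -14.9, 79], [7.5, -33.9, -19.2, 100], [6.6, -33.5, -21.3, 157], [4.4, -33.8, -20.6, 157], [2.5, -34.0, -20.5, 158], [0.7, -34.0, -20.7, 155], [-1.1, -34.1, -20.8, 144]]
225 246 278 [[8.2, -25.0, -6.6, 74], [8.4, -24.3, -11.6, 79], [8.4, -23.6, -16.1, 78], [8.7, -22.9, -20.9, 114], [6.5, -23.2, -20.1, 155], [5.2, -23.0, -21.3, 156], [2.8, -23.3, -20.2, 157], [1.0, -23.4, -20.3, 157], [-0.6, -23.3, -20.9, 152]]
240 245 277 [[8.6, -18.1, -6.4, 76], [8.9, -17.6, -11.6, 79], [8.6, -17.2, -15.3, 80], [8.6, -16.8, -19.6, 104], [7.0, -16.8, -20.0, 157], [5.8, -16.7, -21.4, 158], [3.5, -16.8, -20.6, 158], [1.8, -16.8, -21.0, 153], [-0.4, -17.0, -20.4, 148]]
262 244 270 [[9.1, -8.0, -6.2, 74], [9.5, -7.8, -12.0, 78], [8.8, -7.6, -14.8, 78], [9.4, -7.4, -20.3, 113], [7.8, -7.4, -20.9, 157], [5.9, -7.4, -20.8, 156], [4.3, -7.4, -21.2, 143]]
330 240 272 [[10.7, 23.2, -5.5, 96], [11.5, 22.3, -12.3, 76], [10.7, 22.0, -14.8, 78], [11.0, 21.3, -19.8, 101], [9.8, 21.2, -21.3, 160], [7.7, 21.3, -20.8, 161], [6.0, 21.4, -21.1, 16
[... 687 characters left out ...]
10.9, -1.7, -34.0], [10.7, 2.1, -33.6]]
273 [[10.6, -6.5, -38.4], [10.7, -1.7, -38.8], [10.5, 2.1, -38.3]]
279 [[10.5, -6.3, -43.0], [10.2, -1.6, -42.5], [10.8, 2.0, -43.6]]
285 [[10.4, -6.1, -47.3], [10.3, -1.6, -47.2], [10.7, 2.0, -47.8]]
291 [[10.5, -5.9, -51.7], [10.7, -1.5, -52.2], [10.4, 1.9, -51.5]]
297 [[10.6, -5.7, -55.9], [10.7, -1.5, -56.1], [10.5, 1.8, -55.8]]
303 [[9.9, -5.6, -58.3], [10.7, -1.4, -59.8], [11.0, 1.8, -60.2]]
309 [[11.1, -5.4, -63.9], [8.4, -1.4, -59.5], [7.8, 1.8, -58.6]]
315 [[12.2, -5.1, -68.8], [6.4, -1.4, -59.8], [6.9, 1.8, -60.7]]
321 [[11.2, -5.1, -70.4], [3.7, -1.4, -59.2], [6.4, 1.8, -63.2]]
327 [[11.5, -4.9, -73.8], [1.4, -1.5, -59.2], [6.4, 1.7, -66.3]]
```

The wrist depth settles it. The spoke lies under the fingers, 5–21 mm above the TCP level, and the real fingertips end about 25 mm short of the nominal TCP, so they are just above the spoke. I'll back off 20 mm, go lower (still above the base plate), then push.

Call:
{"op": "arm_command", "data": {"commands": "-5 -5 0 0 0 0; -10 -10 0 0 0 0; -15 -14 0 0 0 0; -15 -14 0 0 0 0; -15 -14 -6 0 0 0; -15 -14 -12 0 0 0; -15 -14 -18 0 0 0; -15 -14 -18 0 0 0"}}

```text
clock: 6.25
tcp_pos: [0.4919, 0.1499, 0.0192]
eef_rot: [-0.0, 0.927, 0.375, -0.001]
wrist_force: [-0.0, 0.2, 0.8]
opening: -0.001
gripper_force: 0.0
```

```bash
python3 - <<'E'
from h import *
w,d=save("wrist","w3"); T=np.array(cams.camera_model("wrist")["T_tool_cam"]); Kw,_=model("wrist")
X=lambda u,v:((T[:3,:3]@(np.linalg.inv(Kw)@[u,v,1]*d[v,u])+T[:3,3])*1e3).round(1).tolist()
for vv in range(200,300,6): print(vv,[X(q,vv) for q in(250,262,275,285)])
s=env.sense();print(s["tcp_pos"],s["wrist_force"])
E
```

```text
200 [[27.6, -13.8, 2.4], [27.4, -8.2, 3.2], [27.5, -2.1, 2.6], [27.4, 2.6, 3.0]]
206 [[24.2, -14.0, 4.1], [24.6, -8.2, 2.7], [24.4, -2.1, 3.2], [24.4, 2.6, 3.3]]
212 [[21.5, -13.9, 3.1], [21.7, -8.2, 2.5], [30.8, -1.7, -26.5], [30.5, 2.2, -25.6]]
218 [[30.1, -11.1, -31.9], [29.8, -6.6, -30.9], [30.4, -1.7, -32.7], [30.4, 2.1, -32.8]]
224 [[30.0, -10.6, -38.6], [30.2, -6.2, -39.1], [30.2, -1.6, -39.0], [30.3, 2.0, -39.4]]
230 [[28.2, -10.5, -39.7], [27.9, -6.3, -39.0], [28.2, -1.6, -39.9], [28.3, 2.0, -40.1]]
236 [[26.0, -10.5, -40.0], [26.2, -6.2, -40.5], [25.8, -1.6, -39.5], [25.9, 2.0, -39.7]]
242 [[23.5, -10.6, -39.6], [23.8, -6.3, -40.3], [23.8, -1.6, -40.3], [23.3, 2.0, -39.1]]
248 [[21.2, -10.7, -39.7], [21.2, -6.3, -39.6], [21.6, -1.6, -40.6], [21.2, 2.0, -39.6]]
254 [[0.3, -14.4, 2.4], [-0.2, -8.6, 3.5], [-0.0, -2.2, 3.1], [0.2, 2.7, 2.5]]
260 [[-3.1, -14.5, 2.9], [-3.2, -8.6, 3.0], [10.5, -1.8, -26.7], [11.0, 2.2, -27.8]]
266 [[-6.6, -14.6, 3.4], [-6.2, -8.6, 2.5], [10.6, -1.7, -32.5], [10.9, 2.1, -33.1]]
272 [[7.1, -11.7, -30.8], [10.6, -6.6, -37.6], [10.9, -1.7, -38.2], [10.9, 2.1, -38.3]]
278 [[6.2, -11.5, -34.1], [10.5, -6.4, -42.3], [10.3, -1.6, -41.9], [10.3, 2.0, -41.9]]
284 [[5.7, -11.2, -38.0], [10.9, -6.1, -47.5], [10.6, -1.6, -47.0], [10.4, 2.0, -46.7]]
290 [[6.1, -10.8, -43.2], [10.8, -5.9, -51.7], [10.1, -1.5, -50.3], [10.8, 1.9, -51.7]]
296 [[6.7, -10.4, -48.5], [10.6, -5.8, -55.3], [10.3, -1.5, -54.8], [10.7, 1.8, -55.4]]
[0.49208027 0.15003896 0.0195743 ] [-0.47097818 -0.03967545  0.58889786]
```

Call:
{"op": "arm_command", "data": {"commands": "2 2 0 0 0 0; 4 4 0 0 0 0; 6 6 0 0 0 0; 7 7 0 0 0 0; 8 8 0 0 0 0; 9 9 0 0 0 0; 10 10 0 0 0 0; 10 10 0 0 0 0"}}

```text
clock: 7.1
tcp_pos: [0.5026, 0.1603, 0.0203]
eef_rot: [-0.0, 0.927, 0.374, 0.0]
wrist_force: [0.1, 0.1, 0.3]
opening: 0.002
gripper_force: 0.3
```

```bash
python3 ang.py a3
```

```text
orange 195.48760330578511 247.87603305785123 [0.70823053 0.16327467 0.07      ]
124 [0.6398 0.1354] -165.4
100 [0.5263 0.1603] 135.0
[-0.40904416  0.14899843 -0.15149086]
```

Call:
{"op": "arm_command", "data": {"commands": "1 1 0 0 0 0; 2 2 0 0 0 0; 3 3 0 0 0 0; 4 4 0 0 0 0; 5 5 0 0 0 0; 5 5 0 0 0 0; 5 5 0 0 0 0"}}

```text
clock: 7.85
tcp_pos: [0.5078, 0.1652, 0.0203]
eef_rot: [-0.0, 0.927, 0.374, 0.0]
wrist_force: [-0.5, 0.0, -0.6]
opening: 0.003
gripper_force: 0.2
```

```bash
python3 ang.py a4; python3 - <<'E'
from h import *
t,_=save("top","t4"); s=np.load("pics/a4.npz")["p"]
o=np.hstack([cv2.resize(t[125:185,190:250],(400,400),interpolation=cv2.INTER_CUBIC),cv2.resize(s[215:275,165:225],(400,400),interpolation=cv2.INTER_CUBIC)])
cv2.imwrite("pics/c4.png",o[...,::-1])
E
```

```text
orange 196.61739130434782 243.7478260869565 [0.71083746 0.14909708 0.07      ]
132 [0.6435 0.1284] -172.1
91 [0.5325 0.1618] 129.3
[ 0.13651369 -0.25183024  0.78848285]
```

View pics/c4.png

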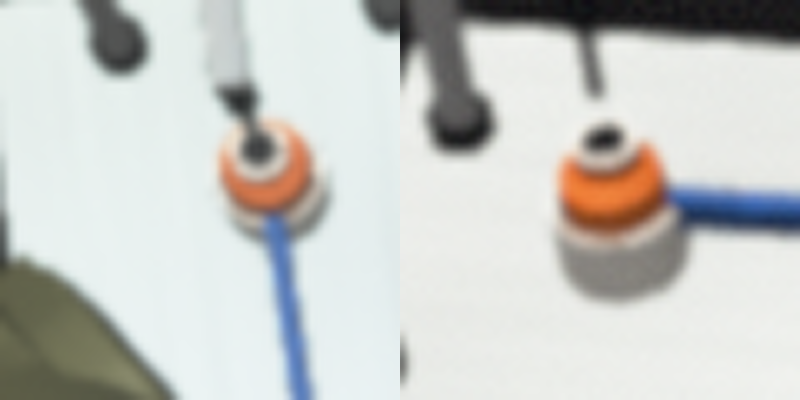

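The nozzle tip is now almost over the mouth. In the mosaic the mouth is at top (258,148) and side (604,140), the tip at top ≈(256,124) and side (600,95).

```bash
python3 - <<'E'
from h import *
t=lambda u,v:(190+u*.15,125+v*.15); s=lambda u,v:(165+(u-400)*.15,215+v*.15)
for n,a,b,z in(("mouth",(258,148),(604,140),.084),("tip",(254,124),(600,96),.108)):
    x=onz("top",*t(*a),z);y=onz("side",*s(*b),z);print(n,x.round(4),y.round(4),((x+y)/2).round(4))
E
```

```text
mouth [0.7173 0.1337 0.084 ] [0.7167 0.1364 0.084 ] [0.717 0.135 0.084]
tip [0.7198 0.1322 0.108 ] [0.7147 0.1366 0.108 ] [0.7173 0.1344 0.108 ]
```

Bottle and nozzle agree to about 1 mm. I'll back off, lift and go to the start button.

Call:
{"op": "arm_command", "data": {"commands": "-5 -5 0 0 0 0; -10 -10 0 0 0 0; -15 -15 0 0 0 0; -15 -15 0 0 0 0; -15 -15 40 0 0 0; -15 -15 85 0 0 0; -15 -15 130 0 0 0; -15 -15 150 0 0 0"}}

```text
clock: 8.75
tcp_pos: [0.4939, 0.1509, 0.1743]
eef_rot: [0.0, 0.927, 0.374, 0.003]
wrist_force: [0.8, -0.2, -1.2]
opening: -0.001
gripper_force: 0.0
```

```bash
python3 ang.py a5
```

```text
orange 196.61739130434782 243.7478260869565 [0.71083746 0.14909708 0.07      ]
89 [0.5384 0.0409] 68.7
133 [0.6435 0.1284] -172.1
80 [0.5345 0.1604] 128.1
[0.98419468 0.60603285 1.94541828]
```

Call:
{"op": "arm_command", "data": {"commands": "5 -45 0 0 0 0; 10 -90 0 0 0 0; 20 -135 0 0 0 0; 30 -180 0 0 0 0; 40 -225 0 0 0 0; 44 -270 0 0 0 0; 44 -315 0 0 0 0; 44 -360 0 0 0 0"}}

```text
clock: 9.6
tcp_pos: [0.5362, -0.2119, 0.17]
eef_rot: [-0.0, 0.927, 0.374, 0.0]
wrist_force: [0.7, -0.4, 0.2]
opening: 0.0
gripper_force: 0.0
```

Call:
{"op": "arm_command", "data": {"commands": "0 -45 0 0 0 0; 0 -90 0 0 0 0; 0 -98 0 0 0 0; 0 -98 0 0 0 0; 0 -98 -20 0 0 0; 0 -98 -40 0 0 0; 0 -98 -40 0 0 0"}}

```text
clock: 10.3
tcp_pos: [0.5353, -0.3051, 0.1279]
eef_rot: [-0.002, 0.927, 0.376, -0.001]
wrist_force: [-0.3, 0.7, -0.4]
opening: 0.001
gripper_force: 0.0
```

```bash
python3 - <<'E'
from h import *
st=env.sense(); w,d=save("wrist","w5"); h=cv2.cvtColor(w,cv2.COLOR_RGB2HSV)
T=np.array(cams.camera_model("wrist")["T_tool_cam"]); Kw,_=model("wrist")
from scipy.spatial.transform import Rotation as R
Rt=R.from_quat(st["eef_rot"],scalar_first=True).as_matrix()
v,u=np.where(cv2.inRange(h,(50,120,60),(75,255,255)))
if len(u):
    p=np.c_[(u-Kw[0,2])/Kw[0,0],(v-Kw[1,2])/Kw[1,1],np.ones(len(u))]*d[v,u][:,None]
    q=(p@T[:3,:3].T+T[:3,3])@Rt.T+st["tcp_pos"]
    print(len(u),np.median(q,0),np.percentile(q,2,axis=0),np.percentile(q,98,axis=0))
print(st["tcp_pos"])
cv2.imwrite("pics/w5b.png",w[...,::-1])
E
```

```text
1478 [ 0.53764918 -0.30983394  0.05778803] [ 0.52471209 -0.32294116  0.05113472] [ 0.55301254 -0.29446362  0.05926993]
[ 0.53527154 -0.30508847  0.12789769]
```

View pics/w5b.png

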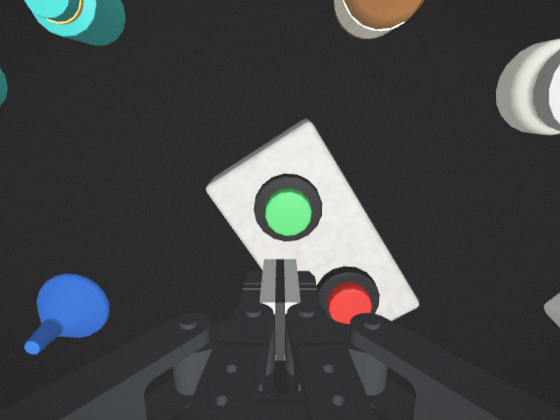

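The wrist view shows the green button at (288,213) clear of the fingers, and red at (350,305). The button centre is (0.5385,-0.309), top at 0.058. I'll press.

Call:
{"op": "arm_command", "data": {"commands": "3 -4 -30 0 0 0; 3 -4 -60 0 0 0; 3 -4 -80 0 0 0; 3 -4 -83 0 0 0; 3 -4 -86 0 0 0; 3 -4 -88 0 0 0; 3 -4 -90 0 0 0; 3 -4 -90 0 0 0"}}

```text
clock: 11.15
tcp_pos: [0.5398, -0.3122, 0.041]
eef_rot: [0.0, 0.927, 0.374, 0.0]
wrist_force: [-0.9, 0.2, 0.9]
opening: -0.002
gripper_force: 0.0
```

Call:
{"op": "arm_command", "data": {"commands": "0 0 -2 0 0 0; 0 0 -4 0 0 0; 0 0 -6 0 0 0; 0 0 -8 0 0 0; 0 0 -9 0 0 0; 0 0 -9 0 0 0"}}

```text
clock: 11.75
tcp_pos: [0.5396, -0.3122, 0.0314]
eef_rot: [0.0, 0.927, 0.374, 0.0]
wrist_force: [-1.0, -0.1, 3.3]
opening: 0.001
gripper_force: 2.0
```

Call:
{"op": "arm_command", "data": {"commands": "0 0 -1 0 0 0; 0 0 -2 0 0 0; 0 0 -3 0 0 0; 0 0 -4 0 0 0; 0 0 -4 0 0 0; 0 0 -4 0 0 0"}}

```text
clock: 12.35
tcp_pos: [0.5398, -0.3122, 0.0298]
eef_rot: [0.001, 0.927, 0.374, 0.0]
wrist_force: [-6.3, 1.8, 24.3]
opening: 0.001
gripper_force: 11.8
```

Call:
{"op": "arm_command", "data": {"commands": "0 0 -1 0 0 0; 0 0 -2 0 0 0; 0 0 -2 0 0 0"}}

```text
clock: 12.65
tcp_pos: [0.5399, -0.3123, 0.0296]
eef_rot: [0.001, 0.927, 0.374, 0.0]
wrist_force: [-10.5, 3.7, 38.0]
opening: 0.002
gripper_force: 18.8
```

Bottomed out, with the force rising steeply well past 5 N. Releasing.

Call:
{"op": "arm_command", "data": {"commands": "0 0 10 0 0 0; 0 0 30 0 0 0; 0 0 70 0 0 0; 0 0 110 0 0 0; 0 0 140 0 0 0; 0 0 140 0 0 0; 0 0 140 0 0 0; 0 0 140 0 0 0"}}

```text
clock: 13.45
tcp_pos: [0.5386, -0.3117, 0.1638]
eef_rot: [-0.001, 0.927, 0.374, -0.001]
wrist_force: [-1.1, 0.3, -0.8]
opening: 0.002
gripper_force: 0.0
```

```bash
python3 ang.py a6; python3 - <<'E'
from h import *
s=np.load("pics/a6.npz")["p"]; cv2.imwrite("pics/c6.png",s[...,::-1])
E
```

```text
orange 196.63478260869564 243.6695652173913 [0.71089724 0.14882848 0.07      ]
109 [0.5376 0.0354] 71.7
135 [0.6432 0.1284] -172.2
79 [0.5344 0.1603] 127.7
[ 0.37882503 -0.74708247  0.87639289]
```

View pics/c6.png

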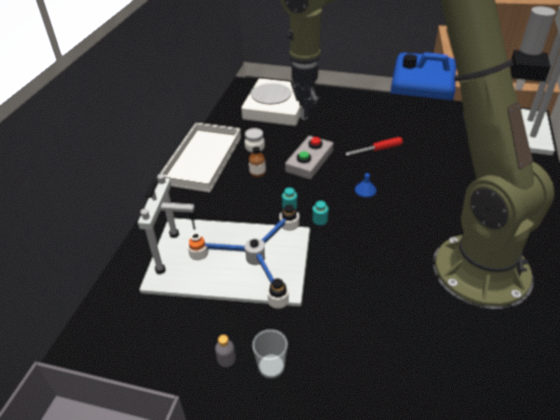

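The orange bottle at (197,244) stands under the nozzle, nothing else has moved, and the arm is clear.

```bash
python3 -c "
from h import *
print(order.close_job())"
```

```text
the job is handed in; nothing more can be done
None
```

The job is handed in (no verdict came back): the open orange bottle measures within about 1 mm of the nozzle axis, and the start button was pressed to its stop and released; I judged the press by force (about 38 N), not by a travel reading.

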